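# Lock a plaster mould in its clamp with the flip-lever screw

## Task

Close the mould clamp: turn the upright lever clockwise (seen from above) to screw its bolt down until the rubber foot bears snugly on the plaster mould, clearly biting but not hard, with the lever still standing up. Then fold the lever all the way down until it lies flat, and let go of it. Do not crack the mould by overtightening, and leave the jar and the stamp where they are.

Things in the scene. Friction and masses are not known exactly. Their poses are not given: they have to be found in the camera images.
- screw: the lever bolt: 12 mm steel bolt with a 26 mm collar and a fork for the lever, upright in the brass bush in the middle of the clamp's bridge. Origin on its axis at the collar's underside, z up. Right-hand thread: clockwise from above it goes down, 2.6 mm per radian (16.3 mm a turn), lever and fork with it. Free running takes about 0.1 N m; it stays where it is left
- wear_plate (a point): centre of the mould's steel wear plate, where the bolt's foot (26 mm rubber disc, sprung, 15 N/mm) will press. The worn foot starts an unknown gap above it: first bite comes 0.9 to 3.1 rad from the start, and only rising torque shows it. Snug = torque 0.1 to 0.25 N m above free running, 0.35 to 0.9 rad past first bite, 12 to 38 N on the mould; above 50 N with the lever up it cracks
- lever_grip (a point): point on the lever's centre line 50 mm from its pivot. The lever is a dark steel blade 10 mm thick, 18 mm wide, its rounded end 77 mm from the pivot. Axes: z along the lever away from the pivot, y across its 10 mm thickness (parallel to the pivot pin, level), x across its 18 mm width, to the side to which it folds down (level while the lever stands up)
- lever_pivot (a point): the lever's pivot, on the bolt's axis, 18 mm above the collar's underside; axes as lever_grip. About 150 mm above the table, it sinks with the bolt. Round the lever there is only the bolt's fork (22 mm wide, up to 9 mm above the pivot); the bridge and its nuts reach 118 mm above the table
- lever (a joint): fold of the lever: 0 = standing up along the bolt's axis, 1.57 = folded down flat, level. It folds only to its +x side and stays upright by friction in its pivot (0.3 N m), which also keeps it folded. Its cam pushes the foot down a further 4 mm, evenly over the fold; over a snug bolt folding takes about 6 N at first and 9 N at the end, square to the lever, 60 mm from the pivot
- mould: closed two-part plaster mould, 80 x 102 x 45 mm with a 3 mm steel wear plate on top where the foot presses, lying between the corner stops of the clamp's base; origin at the centre of its underside, z up
- clamp: the clamp, fixed to the table: wooden base 130 x 190 x 16 mm, two pillars of 14 mm at y = -77 and +77 mm, and a steel bridge along y, 34 mm wide, from 95 to 111 mm above the table; origin at the centre of the base's underside, bolt on its z axis
- slip_jar: bystander: plastic jar with a lid, 62 mm across, 70 mm high; origin at the centre of its underside
- stamp: bystander: small wooden maker's stamp, standing, 21 mm across, 56 mm high; origin at the centre of its underside

How it is judged:
By the outcome, as a careful person would: the job done as asked, in the order asked, and still so for the second after the job is handed in, with the robot touching nothing.
It also fails if it takes over 70 s, if anything falls off the work surface, if the arm or the gripper's body presses on something with over 40 N, if the wrist force passes 120 N, or if a joint passes its speed limit or range.

## Robot

A 6-joint arm with a two-finger parallel gripper is mounted at the origin on a cart in front of the work surface, level with it; the furniture and walls round the work are solid. World frame = base frame: x ahead of the robot, y to its left, z up, the work surface at z = 0. Lengths are in m, angles in rad, forces in N, time in s.
With the tool pointing down it reaches from about 0.375 to 0.975 m from the base axis. Payload 3.8 kg.
Tool frame: the origin (TCP) lies midway between the tips of the shut fingers; the grasp point (between the pads) lies behind it (hold_point_z is the z of the grasp point in the tool frame, in m); z points along the fingers, y is the line along which they close (so a half turn about z gives the same grasp; the last joint's range is limited). The gripper opens to 88 mm and grips with 3 to 60 N. Pads are 18 mm wide; open, the fingers measure 123 mm over their backs; the gripper's body (75 mm by 187 mm) begins 45 mm behind the grasp point.
Start: joints at [-1.32, 0.264, 1.604, -0, 1.274, -0.037], TCP at [0.192, -0.647, 0.239] pointing down, gripper open.
Joint ranges: [-2.63, 2.63], [-0.94, 2.18], [0.31, 2.57], [-1.31, 4.45], [0, 2.66], [-2.55, 2.55]. Speed limits (rad/s): [2.57, 2.57, 3.14, 3.14, 3.14, 3.14].

## Interface

Orientations are given as a unit quaternion [x, y, z, w].
In Python, from bench import * gives the robot as it stands. The module is installed in compiled form; this text tells all that it offers.
- The arm moves only by the tool send_rows, never from a script. Its argument "targets" is a list of rows, each an object with "jaw": the finger opening in mm, from 0 to 88.1; "delta_pos": the shift along the tool's x, y, z in units of 25 mm (1.0 is 25 mm), a list of three; "dr": the turn, a rotation vector about the tool's x, y, z in degrees, a list of three. In form: [{"jaw": jaw, "delta_pos": [tx, ty, tz], "dr": [wx, wy, wz]}, ...]. A call has 1 to 5 rows; each row is the pose to reach, as a shift and turn from the pose commanded when the call began, along the tool's axes at that moment; what a row does not reach only later rows make up. A row lasts 1/8 s, in which the tool goes at most 62.5 mm and 10.7 degrees, less where a joint would pass 70% of its speed; a pose out of reach is approached as far as the arm can. A call with a gripper value outside its range is refused whole. The fingers move at their own pace and stop on an object; "grip_force" is the grip in N (left out, the last holds). Time passes only in rows, so rows that repeat a pose let the fingers close. It gives the time, the measured TCP pose, the force, the opening and the grip force at its end, in the units of the state.
- observe(): the state, without advancing time (a new reading comes with each control period).
- get_image(name): name is "scene" or "top"; returns a dict with "img" (384x512x3 uint8, red, green, blue), "depth" (384x512 float32, m along the optical axis (not along the pixel's ray), 0 where there is no reading), "vertical_fov" (degrees; the focal length in pixels is half the picture's height over the tangent of half this angle, whatever the lens; pixels are square), "cx", "cy" (the principal point, pixels), "distortion" ([k1, k2, p1, p2, k3] as OpenCV has them; the pictures are not rectified), "view" (4x4, takes a point from world to camera coordinates). Camera axes: x right, y up, looking along -z (the intrinsics and any distortion apply to the point x, -y, -z); pixel columns grow to the right and rows downward; lengths in m; the calibration is good to about 2 mm. A picture is of the moment at which its call begins.
- sign_off(): hands the job in; it is judged then, once.
The state is a dict: "clock": time; "q": joint angles; "joint_velocities": joint speeds; "joint_torque": joint torques, N m; "ee_pos": TCP position; "tool_rot": TCP orientation; "ft_force": force on the tool from outside, world axes, zero at the start; "ft_torque": the same for the moment, N m; "gripper_width": finger opening in m; "finger_force": force on a finger pad.
Only numpy, scipy, OpenCV 4.12 (cv2) and the standard library are available. Lean on these libraries where they do the work, as an engineer would, in place of code of your own. Each camera call takes 0.05 s, during which the arm holds its last target. There are 200 camera calls.

## Working session

There is one attempt and no reset: what is moved stays moved. The work goes in short steps, Python scripts to look and compute and a tool call to move; the robot and the scene stay as the last step left them, time stands still between calls to the robot, and variables do not carry over. Pictures are saved under pics/ and viewed, at most 10 in all, crops included, and the job is handed in when it is done.

Besides the shell and the picture viewer there is one more tool, called after ">>>" by a JSON object that holds its "name" and its "arguments". send_rows: Moves the arm, as the interface text tells. Its arguments: {"type":"object","properties":{"targets":{"type":"array"},"grip_force":{"type":"number"}},"required":["targets"]}

```bash
mkdir -p pics
cat > h.py <<'E'
from bench import *
import numpy as np, cv2
from scipy.spatial.transform import Rotation as R
def K(d):
    f=d["img"].shape[0]/2/np.tan(np.radians(d["vertical_fov"])/2)
    return np.array([[f,0,d["cx"]],[0,f,d["cy"]],[0,0,1.]])
def pts(d,uv):
    "world points from pixels (N,2) with depth"
    uv=np.asarray(uv,float).reshape(-1,2)
    n=cv2.undistortPoints(uv.reshape(-1,1,2),K(d),np.array(d["distortion"])).reshape(-1,2)
    z=d["depth"][uv[:,1].astype(int),uv[:,0].astype(int)]
    c=np.c_[n[:,0]*z,-n[:,1]*z,-z,np.ones(len(z))]
    return (np.linalg.inv(d["view"])@c.T).T[:,:3]
def cloud(d):
    h,w=d["depth"].shape
    u,v=np.meshgrid(np.arange(w),np.arange(h))
    return pts(d,np.c_[u.ravel(),v.ravel()]).reshape(h,w,3)
def save(d,n): cv2.imwrite("pics/"+n,d["img"][:,:,::-1])
E
python3 - <<'E'
from h import *
o=observe();print({k:np.round(v,4).tolist() for k,v in o.items()})
try: print(hold_point_z)
except Exception as e: print(e)
a=get_image("scene");b=get_image("top")
cv2.imwrite("pics/a.png",np.vstack([a["img"],b["img"]])[:,:,::-1][:, :])
save(a,"s0.png");save(b,"t0.png")
for d in(a,b): print(d["vertical_fov"],np.round(d["view"],3).tolist())
E
```

```text
{'clock': 0.0, 'q': [-1.3199, 0.2648, 1.6053, 0.0, 1.2737, -0.0369], 'joint_velocities': [-0.0001, 0.0004, 0.0018, 0.0012, -0.0005, 0.0004], 'joint_torque': [-0.0, -50.2106, -35.6877, 0.0725, 0.0291, -0.0002], 'ee_pos': [0.1914, -0.6466, 0.2374], 'tool_rot': [0.9897, 0.1434, -0.0001, -0.0011], 'ft_force': [-0.7362, 0.2963, -0.0057], 'ft_torque': [-0.0418, -0.0109, -0.004], 'finger_force': 0.0, 'gripper_width': 0.0884}
-0.0187
46.54905314956825 [[-0.864, -0.504, 0.005, 0.457], [0.225, -0.377, 0.898, -0.162], [-0.451, 0.777, 0.439, -0.792], [0.0, 0.0, 0.0, 1.0]]
49.317491682866525 [[0.031, -1.0, 0.003, 0.114], [0.976, 0.031, 0.214, -0.469], [-0.214, -0.004, 0.977, -0.901], [0.0, 0.0, 0.0, 1.0]]
```

View pics/s0.png

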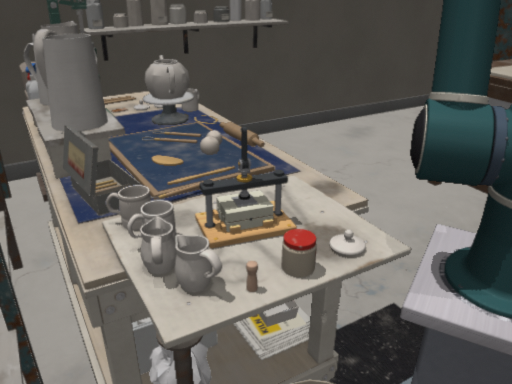

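View pics/t0.png

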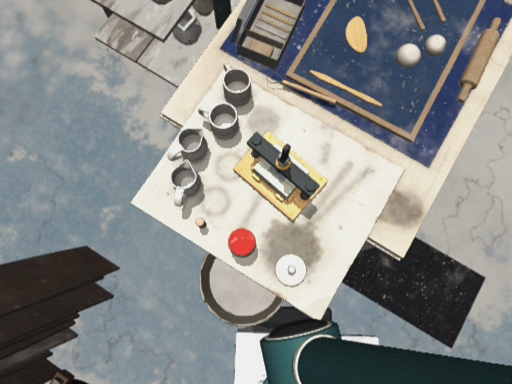

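The scene view shows the lever upright at about (244,145) over the bridge, the jar at (299,252) and the stamp at (252,276). In the top view the lever is at (286,153), the bridge runs from (258,140) to (315,188), the jar is at (242,242) and the stamp at (201,222). Next I measure from depth.

Run:
```python
from h import *
for n,box in (("scene",(100,200,190,300)),("top",(120,210,230,340))):
    d=get_image(n);c=cloud(d);r0,r1,c0,c1=box
    p=c[r0:r1,c0:c1].reshape(-1,3);rgb=d["img"][r0:r1,c0:c1].reshape(-1,3).astype(int);
    ok=(d["depth"][r0:r1,c0:c1].ravel()>0)
    m=ok&(p[:,2]>.160)&(p[:,2]<.24)&(np.abs(p[:,0]-.5)<.3)
    print(n,m.sum())
    for lo in np.arange(.15,.24,.01):
        k=ok&(p[:,2]>lo)&(p[:,2]<lo+.01)&(abs(p[:,0]-.6)<.3)
        if k.sum(): print(round(lo,3),k.sum(),p[k].mean(0).round(4),p[k].min(0).round(4),p[k].max(0).round(4))
    b=ok&(abs(p[:,2]-.111)<.004)&(rgb.max(1)<90)
    q=p[b][:,:2].astype(np.float32)
    print("bridge",b.sum(),cv2.minAreaRect(q))
    if n=="top":
        for nm,bx in (("jar",(225,260,225,260)),("stamp",(212,232,190,212))):
            pp=c[bx[0]:bx[1],bx[2]:bx[3]].reshape(-1,3);k=pp[:,2]>.03
            print(nm,pp[k].mean(0),pp[k].max(0))
    im=d["img"][r0-20:r1+20,c0-20:c1+20]; cv2.imwrite(f"pics/{n}_c.png",cv2.resize(im[:,:,::-1],None,fx=4,fy=4,interpolation=cv2.INTER_CUBIC)[:600,:800])
```

```text
scene 194
0.15 59 [0.5108 0.0745 0.1539] [0.501  0.0614 0.1503] [0.5236 0.083  0.1586]
0.16 29 [0.5102 0.0756 0.1647] [0.5049 0.0717 0.1601] [0.5184 0.0791 0.1694]
0.17 27 [0.5103 0.0755 0.1746] [0.5047 0.0721 0.17  ] [0.5181 0.0799 0.1799]
0.18 30 [0.5096 0.0757 0.1847] [0.5044 0.0702 0.18  ] [0.5192 0.0792 0.19  ]
0.19 28 [0.5103 0.0756 0.1948] [0.5055 0.072  0.1904] [0.5175 0.0795 0.1992]
0.2 29 [0.5095 0.076  0.2049] [0.5049 0.0705 0.2   ] [0.5188 0.0807 0.2098]
0.21 35 [0.5112 0.075  0.2154] [0.5041 0.0685 0.2102] [0.5223 0.0802 0.2199]
0.22 16 [0.5113 0.0732 0.2223] [0.5062 0.068  0.22  ] [0.5171 0.0775 0.2244]
bridge 581 ((0.5130435824394226, 0.07161460071802139), (0.18293166160583496, 0.03663364052772522), 50.6693115234375)
top 110
0.15 50 [0.5082 0.0696 0.1545] [0.4997 0.0565 0.1501] [0.5213 0.0814 0.1595]
0.16 11 [0.507  0.0704 0.1651] [0.5038 0.0615 0.1608] [0.514  0.0762 0.1697]
0.17 9 [0.5068 0.0698 0.1745] [0.5038 0.0629 0.1707] [0.5126 0.0768 0.1789]
0.18 11 [0.5061 0.0726 0.1843] [0.5035 0.0652 0.1807] [0.5093 0.0775 0.1882]
0.19 13 [0.5065 0.0698 0.1948] [0.5035 0.0619 0.1907] [0.513  0.076  0.1999]
0.2 11 [0.5069 0.0703 0.2053] [0.5035 0.0627 0.2005] [0.512  0.0768 0.2093]
0.21 21 [0.5071 0.0712 0.2168] [0.5038 0.0622 0.2106] [0.5197 0.0773 0.2199]
0.22 34 [0.5118 0.0691 0.2232] [0.5063 0.0626 0.2207] [0.5191 0.076  0.2259]
bridge 558 ((0.5093212723731995, 0.06948906183242798), (0.17939774692058563, 0.03137388080358505), 50.54741287231445)
jar [0.34221589 0.15207641 0.07534713] [0.37296427 0.18308565 0.9802969 ]
stamp [0.38723842 0.24736642 0.05397833] [0.39750707 0.25639806 0.05859584]
```

View pics/scene_c.png

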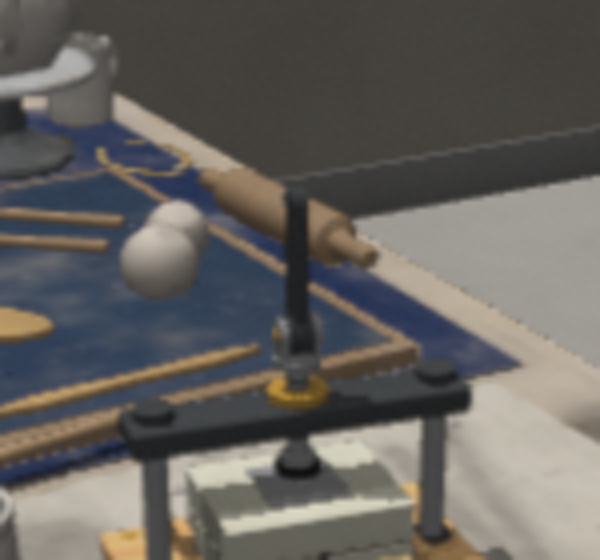

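View pics/top_c.png

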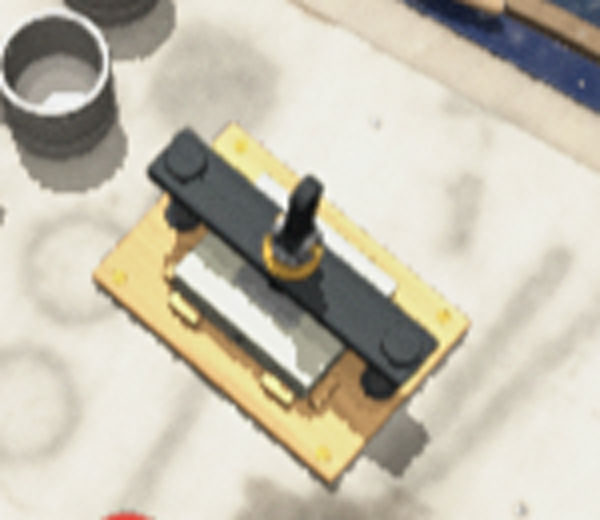

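Run:
```python
from h import *
for n,box in (("scene",(118,185,225,262)),("top",(135,175,268,305))):
    d=get_image(n);c=cloud(d);r0,r1,c0,c1=box
    p=c[r0:r1,c0:c1];D=d["depth"][r0:r1,c0:c1]
    m=(D>0)&(p[...,2]>.165)&(p[...,2]<.235)&(np.linalg.norm(p[...,:2]-[.51,.072],axis=2)<.04)
    f=K(d)[0,0];w=[];xc=[]
    for i in range(m.shape[0]):
        j=np.where(m[i])[0]
        if len(j): w.append(len(j)*D[i,j].mean()/f*1000)
    print(n,np.round(w,1),"mean D",D[m].mean())
    q=p[m]; 
    cap=q[q[:,2]>.2195]; print("cap",len(cap),cv2.minAreaRect((cap[:,:2]*1000).astype(np.float32)))
    mid=q[q[:,2]<.215]; C=np.cov((mid[:,:2]*1000).T); ev,V=np.linalg.eigh(C)
    print("mid face",mid.mean(0),np.sqrt(ev),np.degrees(np.arctan2(V[1,1],V[0,1])),"zmax",q[:,2].max())
    cam=np.linalg.inv(d["view"])[:3,3]; print("cam",cam)
    for r in m[:]: print(''.join('#' if t else '.' for t in r))
```

```text
scene [ 9.7 13.6 13.6 11.7 13.6 11.7 11.7 11.7 11.7 11.7 11.7 11.8 11.8 11.8
 11.8 11.8 11.8 11.8 11.9 11.9 11.9 11.9 11.9 11.9 11.9 11.9 11.9 12.
 10.   6. ] mean D 0.87773013
cap 18 ((510.2982482910156, 74.09281921386719), (9.332971572875977, 8.570900917053223), 41.876766204833984)
mid face [0.510092   0.07548541 0.19049704] [1.99335983 4.22916894] 169.7584137648001 zmax 0.22394777613071487
cam [0.07393705 0.78469987 0.49132725]
.....................................
.....................................
.....................................
.....................................
.....................................
.....................................
.....................................
.....................................
.....................................
................#####................
...............#######...............
...............#######...............
...............#####.#...............
...............#######...............
................######...............
................######...............
................######...............
................###
[... 3070 characters left out ...]
................
.............#####...................
..............####...................
...............#.....................
.....................................
.....................................
.....................................
.....................................
.....................................
.....................................
.....................................
.....................................
.....................................
.....................................
.....................................
.....................................
.....................................
.....................................
.....................................
```

```bash
cat >> h.py <<'E'
def go(p,psi):
    "row from now to TCP p with tool down, tool x at yaw psi deg"
    o=observe();Rt=R.from_quat(o["tool_rot"]);
    x=np.array([np.cos(np.radians(psi)),np.sin(np.radians(psi)),0]);z=np.array([0,0,-1.])
    T=R.from_matrix(np.c_[x,np.cross(z,x),z])
    print("dp",np.round(Rt.inv().apply(np.array(p)-o["ee_pos"])/.025,2),"dr",np.round((Rt.inv()*T).as_rotvec(degrees=True),1))
E
python3 -c "
from h import *
go([.511,.071,.30],130)"
```

```text
dp [ 20.41 -23.91  -2.45] dr [  -0.    -0.  -113.5]
```

>>> {"name": "send_rows", "arguments": {"targets": [{"jaw": 88, "delta_pos": [0, 0, -2.5], "dr": [0, 0, -10]}, {"jaw": 88, "delta_pos": [2, -2.4, -2.5], "dr": [0, 0, -20]}, {"jaw": 88, "delta_pos": [3.6, -4.2, -2.5], "dr": [0, 0, -30]}, {"jaw": 88, "delta_pos": [5.2, -6, -2.5], "dr": [0, 0, -40]}, {"jaw": 88, "delta_pos": [6.8, -7.8, -2.5], "dr": [0, 0, -50]}]}}

```text
clock: 0.92
ee_pos: [0.2961, -0.4181, 0.3013]
tool_rot: [0.835, 0.55, 0.0, 0.0]
ft_force: [2.0, 0.2, -0.4]
gripper_width: 0.0881
finger_force: 0.0
```

```bash
python3 -c "
from h import *
go([.511,.071,.30],130);o=observe();print(o['ee_pos'],o['q'])"
```

```text
dp [21.37  0.19  0.05] dr [  0.    0.  -63.2]
[ 0.29608117 -0.4180881   0.30131634] [-1.00345605e+00 -8.15980590e-02  1.86439482e+00  3.55817460e-04
  1.35820375e+00 -5.98332174e-01]
```

>>> {"name": "send_rows", "arguments": {"targets": [{"jaw": 88, "delta_pos": [2, 0, 0], "dr": [0, 0, -8]}, {"jaw": 88, "delta_pos": [4.2, 0, 0], "dr": [0, 0, -16]}, {"jaw": 88, "delta_pos": [6.4, 0, 0], "dr": [0, 0, -24]}, {"jaw": 88, "delta_pos": [8.6, 0.1, 0], "dr": [0, 0, -32]}, {"jaw": 88, "delta_pos": [10.8, 0.1, 0], "dr": [0, 0, -40]}]}}

```text
clock: 1.55
ee_pos: [0.406, -0.1717, 0.3015]
tool_rot: [0.597, 0.803, 0.0, 0.001]
ft_force: [0.7, -0.1, 0.1]
gripper_width: 0.0882
finger_force: 0.0
```

```bash
python3 -c "
from h import *
go([.511,.071,.30],130);o=observe();print(o['ee_pos'],o['q'])"
```

```text
dp [8.09 6.82 0.06] dr [  0.    0.1 -23.3]
[ 0.40603625 -0.17166124  0.3015217 ] [-4.56550096e-01 -2.28423382e-01  1.98993668e+00  6.97593593e-05
  1.37891307e+00 -7.48723492e-01]
```

>>> {"name": "send_rows", "arguments": {"targets": [{"jaw": 88, "delta_pos": [1.6, 1.4, 0], "dr": [0, 0, -5]}, {"jaw": 88, "delta_pos": [3.2, 2.8, 0], "dr": [0, 0, -10]}, {"jaw": 88, "delta_pos": [4.8, 4.1, 0], "dr": [0, 0, -15]}, {"jaw": 88, "delta_pos": [6.5, 5.5, 0], "dr": [0, 0, -20]}, {"jaw": 88, "delta_pos": [8.1, 6.8, 0.05], "dr": [0, 0, -23.3]}]}}

```text
clock: 2.17
ee_pos: [0.5116, 0.071, 0.3003]
tool_rot: [0.423, 0.906, 0.0, 0.0]
ft_force: [0.5, -0.8, -0.2]
gripper_width: 0.0881
finger_force: 0.0
```

>>> {"name": "send_rows", "arguments": {"targets": [{"jaw": 60, "delta_pos": [0, 0, 0], "dr": [0, 0, 0]}, {"jaw": 60, "delta_pos": [0, 0, 0], "dr": [0, 0, 0]}]}}

```text
clock: 2.42
ee_pos: [0.5107, 0.0689, 0.2998]
tool_rot: [0.424, 0.906, -0.0, -0.0]
ft_force: [-0.9, -0.3, -0.2]
gripper_width: 0.0697
finger_force: 0.0
```

```bash
python3 -c "
from h import *
go([.511,.071,.181],130);o=observe();print({k:np.round(v,3).tolist() for k,v in o.items()})
d=get_image('scene');save(d,'s1.png')
cv2.imwrite('pics/s1c.png',cv2.resize(d['img'][60:210,150:350,::-1],None,fx=4,fy=4,interpolation=cv2.INTER_CUBIC))"
```

```text
dp [0.06 0.07 4.75] dr [-0.1  0.  -0.2]
{'clock': 2.425, 'q': [0.086, -0.074, 1.86, -0.001, 1.356, -0.609], 'joint_velocities': [-0.026, -0.012, 0.007, -0.001, 0.001, 0.0], 'joint_torque': [0.804, -32.005, -36.653, 0.124, 0.025, 0.003], 'ee_pos': [0.511, 0.069, 0.3], 'tool_rot': [0.424, 0.906, -0.0, -0.0], 'ft_force': [-0.939, -0.329, -0.213], 'ft_torque': [-0.059, -0.146, 0.013], 'finger_force': 0.0, 'gripper_width': 0.07}
```

View pics/s1c.png

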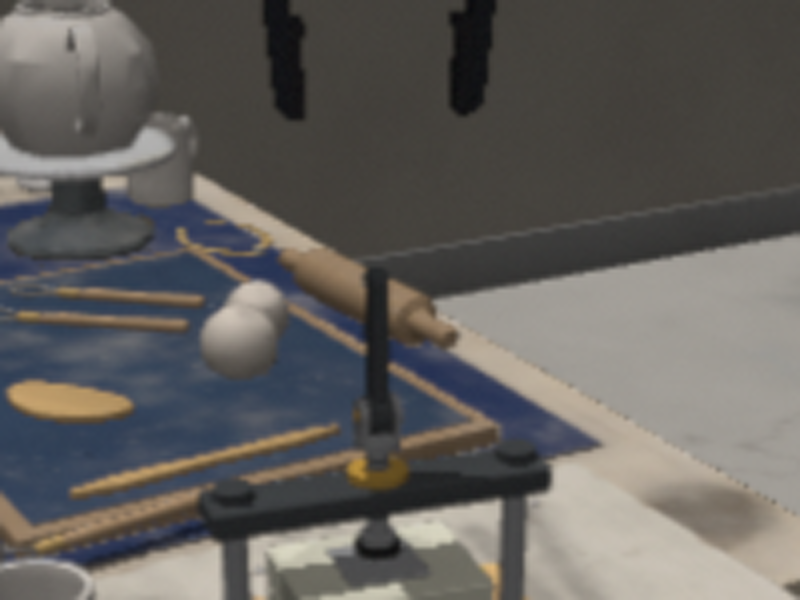

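The fingers straddle the lever symmetrically: tips at crop x 285 and 470, lever at 376. I'll descend and close gently.

>>> {"name": "send_rows", "arguments": {"targets": [{"jaw": 50, "delta_pos": [0, 0, 1.5], "dr": [0, 0, 0]}, {"jaw": 40, "delta_pos": [0, 0, 3], "dr": [0, 0, 0]}, {"jaw": 30, "delta_pos": [0, 0, 4.2], "dr": [0, 0, 0]}, {"jaw": 24, "delta_pos": [0, 0, 4.75], "dr": [0, 0, 0]}, {"jaw": 20, "delta_pos": [0, 0, 4.75], "dr": [0, 0, 0]}], "grip_force": 10}}

```text
clock: 3.1
ee_pos: [0.5105, 0.0681, 0.1807]
tool_rot: [0.425, 0.905, -0.0, -0.001]
ft_force: [0.7, 0.7, 0.4]
gripper_width: 0.02
finger_force: 0.0
```

>>> {"name": "send_rows", "arguments": {"targets": [{"jaw": 14, "delta_pos": [0, 0, 0], "dr": [0, 0, 0]}, {"jaw": 6, "delta_pos": [0, 0, 0], "dr": [0, 0, 0]}, {"jaw": 4, "delta_pos": [0, 0, 0], "dr": [0, 0, 0]}, {"jaw": 4, "delta_pos": [0, 0, 0], "dr": [0, 0, 0]}, {"jaw": 4, "delta_pos": [0, 0, 0], "dr": [0, 0, 0]}], "grip_force": 10}}

```text
clock: 3.72
ee_pos: [0.5122, 0.0691, 0.1827]
tool_rot: [0.424, 0.906, 0.001, 0.001]
ft_force: [0.4, -0.4, 6.0]
gripper_width: 0.0116
finger_force: 10.0
```

```bash
python3 -c "
from h import *
go([.511,.071,.181],130);o=observe();print({k:np.round(v,3).tolist() for k,v in o.items()})"
```

```text
dp [0.09 0.01 0.07] dr [ 0.1  0.1 -0.2]
{'clock': 3.725, 'q': [0.086, 0.006, 2.002, -0.0, 1.131, -0.608], 'joint_velocities': [0.001, -0.001, 0.001, 0.002, 0.001, -0.0], 'joint_torque': [0.592, -31.077, -30.624, 0.462, 0.135, 0.067], 'ee_pos': [0.512, 0.069, 0.183], 'tool_rot': [0.424, 0.906, 0.001, 0.001], 'ft_force': [0.401, -0.409, 6.04], 'ft_torque': [-0.212, -0.194, 0.065], 'finger_force': 10.0, 'gripper_width': 0.012}
```

>>> {"name": "send_rows", "arguments": {"targets": [{"jaw": 4, "delta_pos": [0, 0, -0.03], "dr": [0, 0, 0]}, {"jaw": 4, "delta_pos": [0, 0, -0.03], "dr": [0, 0, 5]}, {"jaw": 4, "delta_pos": [0, 0, -0.01], "dr": [0, 0, 10]}, {"jaw": 4, "delta_pos": [0, 0, 0], "dr": [0, 0, 15]}, {"jaw": 4, "delta_pos": [0, 0, 0.01], "dr": [0, 0, 20]}], "grip_force": 20}}

```text
clock: 4.35
ee_pos: [0.5119, 0.0695, 0.1815]
tool_rot: [0.576, 0.817, 0.001, 0.001]
ft_force: [1.6, -0.2, 4.3]
gripper_width: 0.0104
finger_force: 19.7
```

```bash
cat >> h.py <<'E'
def st():
    o=observe();m=R.from_quat(o["tool_rot"]).as_matrix()
    print("t",o["clock"],"psi %.1f"%np.degrees(np.arctan2(m[1,0],m[0,0])),"Tz %.3f j6t %.3f"%(o["ft_torque"][2],o["joint_torque"][5]),"T",np.round(o["ft_torque"],3),"F",np.round(o["ft_force"],1),"w %.4f"%o["gripper_width"],"p",np.round(o["ee_pos"],4),"j6 %.2f"%o["q"][5],"tilt",np.round(m[:,2],3))
E
python3 -c "
from h import *
st()"
```

```text
t 4.35 psi 109.6 Tz 0.104 j6t -0.639 T [ 0.084 -0.403  0.104] F [ 1.6 -0.2  4.3] w 0.0104 p [0.5119 0.0695 0.1815] j6 -0.26 tilt [ 0.002  0.001 -1.   ]
```

>>> {"name": "send_rows", "arguments": {"targets": [{"jaw": 4, "delta_pos": [0, 0, 0.01], "dr": [0, 0, 5]}, {"jaw": 4, "delta_pos": [0, 0, 0.02], "dr": [0, 0, 10]}, {"jaw": 4, "delta_pos": [0, 0, 0.03], "dr": [0, 0, 15]}, {"jaw": 4, "delta_pos": [0, 0, 0.04], "dr": [0, 0, 20]}, {"jaw": 4, "delta_pos": [0, 0, 0.045], "dr": [0, 0, 25]}]}}

```text
clock: 4.97
ee_pos: [0.5122, 0.0696, 0.1804]
tool_rot: [0.739, 0.673, 0.001, 0.001]
ft_force: [2.9, -0.2, 1.5]
gripper_width: 0.0102
finger_force: 19.7
```

```bash
python3 -c "
from h import *
st()"
```

```text
t 4.975 psi 84.6 Tz 0.050 j6t -0.635 T [ 0.029 -0.554  0.05 ] F [ 2.9 -0.2  1.5] w 0.0102 p [0.5122 0.0696 0.1804] j6 0.18 tilt [ 0.003  0.001 -1.   ]
```

>>> {"name": "send_rows", "arguments": {"targets": [{"jaw": 4, "delta_pos": [0, 0, 0.01], "dr": [0, 0, 4]}, {"jaw": 4, "delta_pos": [0, 0, 0.015], "dr": [0, 0, 8]}, {"jaw": 4, "delta_pos": [0, 0, 0.02], "dr": [0, 0, 12]}, {"jaw": 4, "delta_pos": [0, 0, 0.03], "dr": [0, 0, 16]}, {"jaw": 4, "delta_pos": [0, 0, 0.036], "dr": [0, 0, 20]}]}}

```text
clock: 5.6
ee_pos: [0.5125, 0.0695, 0.1795]
tool_rot: [0.845, 0.535, 0.002, 0.001]
ft_force: [4.7, 0.0, 1.0]
gripper_width: 0.0105
finger_force: 19.7
```

```bash
python3 -c "
from h import *
st()"
```

```text
t 5.6 psi 64.7 Tz 0.075 j6t -0.491 T [ 0.037 -0.683  0.075] F [4.7 0.  1. ] w 0.0105 p [0.5125 0.0695 0.1795] j6 0.53 tilt [ 0.003  0.001 -1.   ]
```

>>> {"name": "send_rows", "arguments": {"targets": [{"jaw": 4, "delta_pos": [0.026, 0.054, 0.01], "dr": [0, 0, 2]}, {"jaw": 4, "delta_pos": [0.026, 0.054, 0.015], "dr": [0, 0, 6]}, {"jaw": 4, "delta_pos": [0.026, 0.054, 0.02], "dr": [0, 0, 10]}, {"jaw": 4, "delta_pos": [0.026, 0.054, 0.03], "dr": [0, 0, 14]}, {"jaw": 4, "delta_pos": [0.026, 0.054, 0.036], "dr": [0, 0, 18]}]}}

```text
clock: 6.22
ee_pos: [0.513, 0.0693, 0.1786]
tool_rot: [0.918, 0.396, 0.0, 0.0]
ft_force: [1.7, 0.4, 4.9]
gripper_width: 0.0104
finger_force: 20.0
```

```bash
cat >> h.py <<'E'
def av(n=5):
    st();L=[]
    for i in range(n):
        get_image("top");o=observe();L.append(np.r_[o["ft_torque"][2],o["joint_torque"][5],o["ft_force"]])
    print("hold Tz",np.round([l[0] for l in L],3),"mean",np.mean(L,0).round(3))
E
python3 -c "
from h import *
av()"
```

```text
t 6.225 psi 46.7 Tz 0.038 j6t -0.501 T [ 0.007 -0.232  0.038] F [1.7 0.4 4.9] w 0.0104 p [0.513  0.0693 0.1786] j6 0.84 tilt [ 0.001  0.    -1.   ]
hold Tz [0.03  0.03  0.034 0.003 0.069] mean [0.033 0.166 1.128 0.133 5.16 ]
```

>>> {"name": "send_rows", "arguments": {"targets": [{"jaw": 4, "delta_pos": [0, 0, 0.01], "dr": [0, 0, 4]}, {"jaw": 4, "delta_pos": [0, 0, 0.015], "dr": [0, 0, 8]}, {"jaw": 4, "delta_pos": [0, 0, 0.02], "dr": [0, 0, 12]}, {"jaw": 4, "delta_pos": [0, 0, 0.03], "dr": [0, 0, 16]}, {"jaw": 4, "delta_pos": [0, 0, 0.036], "dr": [0, 0, 20]}]}}

```text
clock: 7.1
ee_pos: [0.5131, 0.0691, 0.1777]
tool_rot: [0.973, 0.231, 0.001, 0.0]
ft_force: [1.4, -1.1, 5.3]
gripper_width: 0.01
finger_force: 20.0
```

```bash
python3 -c "
from h import *
av()"
```

```text
t 7.1 psi 26.8 Tz 0.033 j6t -0.502 T [-0.098 -0.264  0.033] F [ 1.4 -1.1  5.3] w 0.0100 p [0.5131 0.0691 0.1777] j6 1.19 tilt [ 0.001 -0.    -1.   ]
hold Tz [ 0.089  0.039 -0.006  0.014 -0.023] mean [ 0.022  0.137  1.528 -0.207  4.967]
```

>>> {"name": "send_rows", "arguments": {"targets": [{"jaw": 4, "delta_pos": [0, 0, 0.01], "dr": [0, 0, 4]}, {"jaw": 4, "delta_pos": [0, 0, 0.015], "dr": [0, 0, 8]}, {"jaw": 4, "delta_pos": [0, 0, 0.02], "dr": [0, 0, 12]}, {"jaw": 4, "delta_pos": [0, 0, 0.03], "dr": [0, 0, 16]}, {"jaw": 4, "delta_pos": [0, 0, 0.036], "dr": [0, 0, 20]}]}}

```text
clock: 7.98
ee_pos: [0.5132, 0.0688, 0.1768]
tool_rot: [0.998, 0.059, 0.001, 0.0]
ft_force: [1.1, -1.8, 5.2]
gripper_width: 0.0096
finger_force: 20.0
```

```bash
python3 -c "
from h import *
av()"
```

```text
t 7.975 psi 6.8 Tz 0.073 j6t -0.494 T [-0.194 -0.288  0.073] F [ 1.1 -1.8  5.2] w 0.0096 p [0.5132 0.0688 0.1768] j6 1.54 tilt [ 0.001 -0.001 -1.   ]
hold Tz [0.029 0.022 0.045 0.024 0.022] mean [ 0.028  0.124  1.539 -0.974  4.876]
```

>>> {"name": "send_rows", "arguments": {"targets": [{"jaw": 4, "delta_pos": [0, 0, 0.01], "dr": [0, 0, 4]}, {"jaw": 4, "delta_pos": [0, 0, 0.015], "dr": [0, 0, 8]}, {"jaw": 4, "delta_pos": [0, 0, 0.02], "dr": [0, 0, 12]}, {"jaw": 4, "delta_pos": [0, 0, 0.03], "dr": [0, 0, 16]}, {"jaw": 4, "delta_pos": [0, 0, 0.036], "dr": [0, 0, 20]}]}}

```text
clock: 8.85
ee_pos: [0.5132, 0.0686, 0.176]
tool_rot: [0.993, -0.115, 0.001, 0.0]
ft_force: [1.6, -2.8, 6.3]
gripper_width: 0.0105
finger_force: 20.0
```

```bash
python3 -c "
from h import *
av()"
```

```text
t 8.85 psi -13.2 Tz 0.197 j6t -0.420 T [-0.284 -0.226  0.197] F [ 1.6 -2.8  6.3] w 0.0105 p [0.5132 0.0686 0.176 ] j6 1.89 tilt [ 0.001 -0.001 -1.   ]
hold Tz [0.166 0.075 0.108 0.125 0.106] mean [ 0.116  0.219  1.413 -1.897  5.749]
```

>>> {"name": "send_rows", "arguments": {"targets": [{"jaw": 4, "delta_pos": [0, 0, 0.005], "dr": [0, 0, 1.5]}, {"jaw": 4, "delta_pos": [0, 0, 0.01], "dr": [0, 0, 4]}, {"jaw": 4, "delta_pos": [0, 0, 0.014], "dr": [0, 0, 8]}]}}

```text
clock: 9.48
ee_pos: [0.5132, 0.0686, 0.1757]
tool_rot: [0.983, -0.184, 0.001, 0.0]
ft_force: [2.0, -2.3, 6.4]
gripper_width: 0.01
finger_force: 20.0
```

```bash
python3 -c "
from h import *
av(8)"
```

```text
t 9.475 psi -21.2 Tz 0.162 j6t -0.457 T [-0.33  -0.175  0.162] F [ 2.  -2.3  6.4] w 0.0100 p [0.5132 0.0686 0.1757] j6 2.03 tilt [ 0.001 -0.001 -1.   ]
hold Tz [0.151 0.157 0.069 0.18  0.176 0.142 0.14  0.163] mean [ 0.147  0.213  1.57  -2.182  6.002]
```

>>> {"name": "send_rows", "arguments": {"targets": [{"jaw": 4, "delta_pos": [0, 0, 0.005], "dr": [0, 0, 1.5]}, {"jaw": 4, "delta_pos": [0, 0, 0.01], "dr": [0, 0, 4]}, {"jaw": 4, "delta_pos": [0, 0, 0.014], "dr": [0, 0, 8]}]}}

```text
clock: 10.25
ee_pos: [0.5132, 0.0685, 0.1753]
tool_rot: [0.968, -0.252, 0.001, 0.0]
ft_force: [0.8, -2.2, 6.1]
gripper_width: 0.0101
finger_force: 20.0
```

```bash
python3 -c "
from h import *
av(8)"
```

```text
t 10.25 psi -29.2 Tz 0.208 j6t -0.426 T [-0.375 -0.165  0.208] F [ 0.8 -2.2  6.1] w 0.0101 p [0.5132 0.0685 0.1753] j6 2.17 tilt [ 0.001 -0.001 -1.   ]
hold Tz [0.226 0.176 0.155 0.204 0.141 0.207 0.232 0.196] mean [ 0.192  0.25   1.359 -2.451  6.147]
```

>>> {"name": "send_rows", "arguments": {"targets": [{"jaw": 4, "delta_pos": [0.06, 0, 0], "dr": [0, 0, 0]}, {"jaw": 4, "delta_pos": [0.12, 0, 0], "dr": [0, 0, 0]}, {"jaw": 4, "delta_pos": [0.16, 0, 0], "dr": [0, 0, 0]}]}}

```text
clock: 11.02
ee_pos: [0.5138, 0.068, 0.1752]
tool_rot: [0.968, -0.251, -0.003, -0.0]
ft_force: [-7.3, 2.4, 13.2]
gripper_width: 0.0096
finger_force: 20.0
```

```bash
python3 -c "
from h import *
av(3);o=observe();print(R.from_quat(o['tool_rot']).inv().apply(o['ee_pos']-np.array([.5132,.0685,.1753]))*1e3,R.from_quat(o['tool_rot']).inv().apply(o['ft_force']))"
```

```text
t 11.025 psi -29.1 Tz 0.196 j6t 0.194 T [0.56  1.403 0.196] F [-7.3  2.4 13.2] w 0.0096 p [0.5138 0.068  0.1752] j6 2.16 tilt [-0.005  0.002 -1.   ]
hold Tz [0.193 0.181 0.16 ] mean [ 0.178  0.183 -7.232  3.405 12.627]
[0.72918343 0.0992155  0.10918772] [ -7.94784562   1.29480696 -12.52688145]
```

>>> {"name": "send_rows", "arguments": {"targets": [{"jaw": 4, "delta_pos": [-0.16, 0, 0], "dr": [0, 0, 0]}, {"jaw": 4, "delta_pos": [-0.24, 0, 0], "dr": [0, 0, 0]}, {"jaw": 4, "delta_pos": [-0.32, 0, 0], "dr": [0, 0, 0]}]}}

```text
clock: 11.55
ee_pos: [0.5123, 0.069, 0.1755]
tool_rot: [0.968, -0.251, 0.004, 0.001]
ft_force: [12.4, -9.0, -1.5]
gripper_width: 0.0099
finger_force: 20.0
```

```bash
python3 -c "
from h import *
av(3);o=observe();print(R.from_quat(o['tool_rot']).inv().apply(o['ee_pos']-np.array([.5132,.0685,.1753]))*1e3,R.from_quat(o['tool_rot']).inv().apply(o['ft_force']))"
```

```text
t 11.55 psi -29.0 Tz 0.191 j6t 0.161 T [-1.448 -1.912  0.191] F [12.4 -9.  -1.5] w 0.0099 p [0.5123 0.069  0.1755] j6 2.17 tilt [ 0.008 -0.004 -1.   ]
hold Tz [0.194 0.201 0.204] mean [ 0.2    0.185 10.178 -8.02  -0.877]
[-0.86336408  0.01529322 -0.12576552] [12.1845138   1.35095941  0.64806488]
```

>>> {"name": "send_rows", "arguments": {"targets": [{"jaw": 4, "delta_pos": [0, 0, 0], "dr": [0, 0, 0]}, {"jaw": 4, "delta_pos": [0, 0, 0], "dr": [0, 0, 0]}, {"jaw": 4, "delta_pos": [0, 0, 0], "dr": [0, 0, 0]}], "grip_force": 4}}

```text
clock: 12.08
ee_pos: [0.5103, 0.0699, 0.1749]
tool_rot: [0.968, -0.251, 0.002, 0.001]
ft_force: [4.1, -4.7, 2.3]
gripper_width: 0.0105
finger_force: 4.0
```

```bash
python3 -c "
from h import *
av(2);o=observe();print(R.from_quat(o['tool_rot']).inv().apply(o['ee_pos']-np.array([.5132,.0685,.1753]))*1e3,R.from_quat(o['tool_rot']).inv().apply(o['ft_force']))"
```

```text
t 12.075 psi -29.1 Tz 0.028 j6t 0.056 T [-0.597 -0.702  0.028] F [ 4.1 -4.7  2.3] w 0.0105 p [0.5103 0.0699 0.1749] j6 2.17 tilt [ 0.003 -0.002 -1.   ]
hold Tz [0.061 0.059] mean [ 0.06   0.055  5.029 -4.288  2.159]
[-3.20529179  0.10393715  0.37875742] [ 6.02795135  0.21548233 -1.81312648]
```

>>> {"name": "send_rows", "arguments": {"targets": [{"jaw": 40, "delta_pos": [0, 0, 0], "dr": [0, 0, 0]}, {"jaw": 40, "delta_pos": [0, 0, 0], "dr": [0, 0, 0]}, {"jaw": 40, "delta_pos": [0, 0, -1], "dr": [0, 0, 0]}, {"jaw": 40, "delta_pos": [0, 0, -2.6], "dr": [0, 0, 0]}, {"jaw": 20, "delta_pos": [1.4, 0, -2.8], "dr": [0, 0, 0]}], "grip_force": 20}}

```text
clock: 12.8
ee_pos: [0.5401, 0.055, 0.2477]
tool_rot: [0.968, -0.251, 0.002, -0.001]
ft_force: [0.5, -0.1, 0.0]
gripper_width: 0.0319
finger_force: 0.0
```

Run:
```python
from h import *
st()
x=np.array([np.cos(np.radians(-29)),np.sin(np.radians(-29)),0])
go(np.array([.5127,.0688,0.197])+.028*x,-29)
d=get_image("scene");c=cloud(d);r0,r1,c0,c1=100,185,225,262
p=c[r0:r1,c0:c1]; p=p[(p[...,2]>.145)&(p[...,2]<.223)&(np.linalg.norm(p[...,:2]-[.51,.072],axis=2)<.03)]
for lo in np.arange(.155,.22,.01):
    k=(p[:,2]>lo)&(p[:,2]<=lo+.01)
    if k.sum(): print(round(lo,3),k.sum(),p[k].mean(0).round(4))
im=d['img'][60:210,150:350,::-1];cv2.imwrite('pics/s2c.png',cv2.resize(im,None,fx=4,fy=4,interpolation=cv2.INTER_CUBIC))
```

```text
t 12.8 psi -29.1 Tz -0.026 j6t 0.399 T [ 0.125  0.002 -0.026] F [ 0.5 -0.1  0. ] w 0.0319 p [0.5401 0.055  0.2477] j6 2.13 tilt [ 0.004  0.001 -1.   ]
dp [-0.11  0.05  2.03] dr [-0.2 -0.2 -0.1]
0.155 37 [0.5108 0.0742 0.16  ]
0.165 38 [0.5111 0.074  0.1703]
0.175 37 [0.5111 0.0746 0.1805]
0.185 34 [0.5102 0.0747 0.1899]
0.195 41 [0.5105 0.0745 0.1996]
0.205 41 [0.5106 0.0743 0.21  ]
0.215 9 [0.5119 0.0716 0.2163]
```

View pics/s2c.png

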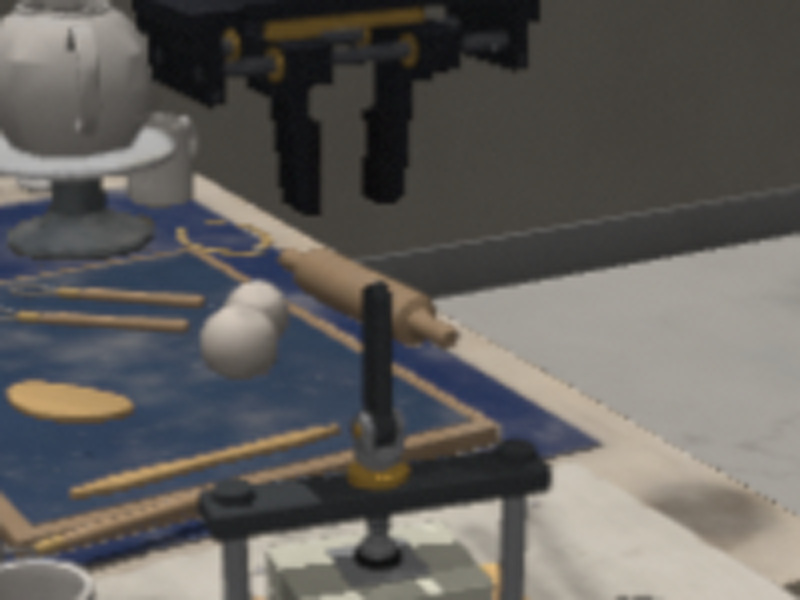

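The lever stands upright at crop (376,285–430), free of the fingers, and the foot is on the plate at (377,552). Next I close the fingers, lower them beside the lever and push toward tool −x.

>>> {"name": "send_rows", "arguments": {"targets": [{"jaw": 0, "delta_pos": [0, 0.05, 0], "dr": [0, 0, 0]}, {"jaw": 0, "delta_pos": [0, 0.05, 0.5], "dr": [0, 0, 0]}, {"jaw": 0, "delta_pos": [0, 0.05, 1.3], "dr": [0, 0, 0]}, {"jaw": 0, "delta_pos": [0, 0.05, 2.0], "dr": [0, 0, 0]}, {"jaw": 0, "delta_pos": [-0.3, 0.05, 2.0], "dr": [0, 0, 0]}]}}

```text
clock: 13.48
ee_pos: [0.5303, 0.0566, 0.1915]
tool_rot: [0.968, -0.252, -0.003, 0.001]
ft_force: [-0.4, -0.4, 0.5]
gripper_width: 0.0003
finger_force: 0.0
```

>>> {"name": "send_rows", "arguments": {"targets": [{"jaw": 0, "delta_pos": [-0.1, 0, 0], "dr": [0, 0, 0]}, {"jaw": 0, "delta_pos": [-0.2, 0, 0], "dr": [0, 0, 0]}, {"jaw": 0, "delta_pos": [-0.3, 0, 0], "dr": [0, 0, 0]}]}}

```text
clock: 13.85
ee_pos: [0.5274, 0.0599, 0.1957]
tool_rot: [0.968, -0.252, 0.002, -0.0]
ft_force: [5.8, -2.9, -1.8]
gripper_width: 0.0006
finger_force: 3.1
```

```bash
cat >> h.py <<'E'
def rel(ps=-29):
    o=observe();m=R.from_euler('z',ps,degrees=True).as_matrix();v=np.array(o['ee_pos'])-[.5127,.0688,0]
    print("clock",o['clock'],"along,left,z mm",(m.T@v*1e3).round(1),"F along,left,z",(m.T@o['ft_force']).round(1),"Tz %.3f"%o['ft_torque'][2],"w",o['gripper_width'])
E
python3 -c "
from h import *
rel()"
```

```text
clock 13.85 along,left,z mm [ 17.1  -0.6 195.7] F along,left,z [ 6.5  0.3 -1.8] Tz -0.055 w 0.0005821497662414234
```

>>> {"name": "send_rows", "arguments": {"targets": [{"jaw": 0, "delta_pos": [-0.08, 0, 0], "dr": [0, 0, 0]}, {"jaw": 0, "delta_pos": [-0.16, 0, 0], "dr": [0, 0, 0]}, {"jaw": 0, "delta_pos": [-0.16, 0, 0], "dr": [0, 0, 0]}]}}

```text
clock: 14.22
ee_pos: [0.5266, 0.0603, 0.196]
tool_rot: [0.968, -0.252, 0.005, 0.0]
ft_force: [11.2, -7.1, -5.3]
gripper_width: 0.0005
finger_force: 6.4
```

```bash
python3 -c "
from h import *
rel()"
```

```text
clock 14.225 along,left,z mm [ 16.3  -0.7 196. ] F along,left,z [13.2 -0.8 -5.3] Tz 0.007 w 0.0005051630158502666
```

It's blocked on this side (13 N, no motion), so the lever folds toward tool +x. I'll go round to the other side.

>>> {"name": "send_rows", "arguments": {"targets": [{"jaw": 0, "delta_pos": [0.5, 0, 0], "dr": [0, 0, 0]}, {"jaw": 0, "delta_pos": [0.5, 0, -1.9], "dr": [0, 0, 0]}, {"jaw": 0, "delta_pos": [0.3, 0, -1.9], "dr": [0, 0, 0]}, {"jaw": 0, "delta_pos": [-0.7, 0, -1.9], "dr": [0, 0, 0]}, {"jaw": 0, "delta_pos": [-1.7, 0, -1.9], "dr": [0, 0, 0]}]}}

```text
clock: 14.85
ee_pos: [0.4843, 0.0832, 0.2415]
tool_rot: [0.968, -0.252, -0.001, 0.0]
ft_force: [-0.5, -0.2, -0.4]
gripper_width: 0.0006
finger_force: 0.0
```

```bash
python3 -c "
from h import *
rel()
x=np.array([np.cos(np.radians(-29)),np.sin(np.radians(-29)),0])
go(np.array([.5127,.0688,0.200])-.023*x,-29)"
```

```text
clock 14.85 along,left,z mm [-31.9  -1.2 241.5] F along,left,z [-0.3 -0.4 -0.4] Tz -0.020 w 0.0006157869939937972
dp [ 0.36 -0.05  1.66] dr [ 0.   0.1 -0.2]
```

>>> {"name": "send_rows", "arguments": {"targets": [{"jaw": 0, "delta_pos": [0.2, -0.05, 0.6], "dr": [0, 0, 0]}, {"jaw": 0, "delta_pos": [0.2, -0.05, 1.66], "dr": [0, 0, 0]}, {"jaw": 0, "delta_pos": [0.36, -0.05, 1.66], "dr": [0, 0, 0]}, {"jaw": 0, "delta_pos": [0.6, -0.05, 1.66], "dr": [0, 0, 0]}, {"jaw": 0, "delta_pos": [0.8, -0.05, 1.66], "dr": [0, 0, 0]}]}}

```text
clock: 15.48
ee_pos: [0.5025, 0.0745, 0.2003]
tool_rot: [0.968, -0.252, -0.002, -0.0]
ft_force: [-5.8, 3.4, -0.5]
gripper_width: 0.0005
finger_force: 3.0
```

```bash
python3 -c "
from h import *
rel()"
```

```text
clock 15.475 along,left,z mm [-1.170e+01  1.000e-01  2.003e+02] F along,left,z [-6.7  0.2 -0.5] Tz 0.042 w 0.0004828412317925089
```

It folds this way at about 6.7 N, so I follow the arc.

>>> {"name": "send_rows", "arguments": {"targets": [{"jaw": 0, "delta_pos": [0.58, 0, 0.08], "dr": [0, 0, 0]}, {"jaw": 0, "delta_pos": [0.98, 0, 0.22], "dr": [0, 0, 0]}, {"jaw": 0, "delta_pos": [1.33, 0, 0.42], "dr": [0, 0, 0]}, {"jaw": 0, "delta_pos": [1.64, 0, 0.67], "dr": [0, 0, 0]}, {"jaw": 0, "delta_pos": [1.91, 0, 0.97], "dr": [0, 0, 0]}]}}

```text
clock: 16.1
ee_pos: [0.5468, 0.0514, 0.1786]
tool_rot: [0.968, -0.252, 0.001, -0.001]
ft_force: [-3.6, 2.8, 5.6]
gripper_width: 0.0007
finger_force: 3.7
```

```bash
python3 -c "
from h import *
rel()"
```

```text
clock 16.1 along,left,z mm [ 38.2   1.3 178.6] F along,left,z [-4.5  0.7  5.6] Tz -0.025 w 0.0006609172137283373
```

>>> {"name": "send_rows", "arguments": {"targets": [{"jaw": 0, "delta_pos": [0.28, 0, 0.5], "dr": [0, 0, 0]}, {"jaw": 0, "delta_pos": [0.38, 0, 0.85], "dr": [0, 0, 0]}, {"jaw": 0, "delta_pos": [0.42, 0, 1.05], "dr": [0, 0, 0]}, {"jaw": 0, "delta_pos": [0.42, 0, 1.15], "dr": [0, 0, 0]}, {"jaw": 0, "delta_pos": [0.42, 0, 1.2], "dr": [0, 0, 0]}]}}

```text
clock: 16.73
ee_pos: [0.5584, 0.0457, 0.1502]
tool_rot: [0.968, -0.252, 0.004, -0.001]
ft_force: [0.8, 1.6, 8.6]
gripper_width: 0.0005
finger_force: 4.1
```

```bash
python3 -c "
from h import *
rel()"
```

```text
clock 16.725 along,left,z mm [ 51.2   1.9 150.2] F along,left,z [-0.1  1.8  8.6] Tz -0.011 w 0.00048083346906027506
```

>>> {"name": "send_rows", "arguments": {"targets": [{"jaw": 0, "delta_pos": [0, 0, 0.08], "dr": [0, 0, 0]}, {"jaw": 0, "delta_pos": [0, 0, 0.16], "dr": [0, 0, 0]}, {"jaw": 0, "delta_pos": [0, 0, 0.16], "dr": [0, 0, 0]}]}}

```text
clock: 17.1
ee_pos: [0.559, 0.0456, 0.1484]
tool_rot: [0.968, -0.252, 0.005, -0.001]
ft_force: [-2.7, 0.2, 18.2]
gripper_width: 0.0005
finger_force: 8.5
```

```bash
python3 -c "
from h import *
rel()"
```

```text
clock 17.1 along,left,z mm [ 51.7   2.2 148.4] F along,left,z [-2.4 -1.2 18.2] Tz 0.023 w 0.0005448755638660743
```

>>> {"name": "send_rows", "arguments": {"targets": [{"jaw": 0, "delta_pos": [0, 0, 0.06], "dr": [0, 0, 0]}, {"jaw": 0, "delta_pos": [0, 0, 0.06], "dr": [0, 0, 0]}]}}

```text
clock: 17.35
ee_pos: [0.5592, 0.0456, 0.1481]
tool_rot: [0.968, -0.252, 0.005, -0.001]
ft_force: [-5.6, 0.3, 22.2]
gripper_width: 0.0008
finger_force: 11.2
```

```bash
python3 -c "
from h import *
rel()"
```

```text
clock 17.35 along,left,z mm [ 51.9   2.3 148.1] F along,left,z [-5.1 -2.5 22.2] Tz 0.043 w 0.0008317088717873691
```

>>> {"name": "send_rows", "arguments": {"targets": [{"jaw": 0, "delta_pos": [0, 0, -0.5], "dr": [0, 0, 0]}, {"jaw": 0, "delta_pos": [0, 0, -2], "dr": [0, 0, 0]}, {"jaw": 0, "delta_pos": [0, 0, -4], "dr": [0, 0, 0]}, {"jaw": 0, "delta_pos": [2, 0, -5], "dr": [0, 0, 0]}, {"jaw": 0, "delta_pos": [4, 0, -5], "dr": [0, 0, 0]}]}}

```text
clock: 17.98
ee_pos: [0.6454, -0.0038, 0.2714]
tool_rot: [0.968, -0.252, 0.005, -0.001]
ft_force: [0.1, -0.4, -0.1]
gripper_width: 0.0002
finger_force: 0.0
```

Run:
```python
from h import *
rel()
d=get_image("scene");c=cloud(d)
v=c-np.array([.5127,.0688,0]);m=R.from_euler('z',-29,degrees=True).as_matrix();l=v@m
k=(d["depth"]>0)&(c[...,2]>.125)&(c[...,2]<.19)&(np.abs(l[...,1])<.03)&(l[...,0]>-.03)&(l[...,0]<.09)
q=l[k]
for a in np.arange(-.02,.085,.01):
    s=q[(q[:,0]>a)&(q[:,0]<=a+.01)]
    if len(s): print(round(a,3),len(s),s.mean(0).round(4),"zmax",s[:,2].max().round(4))
cv2.imwrite('pics/s3c.png',cv2.resize(d['img'][90:240,150:350,::-1],None,fx=4,fy=4,interpolation=cv2.INTER_CUBIC))
```

```text
clock 17.975 along,left,z mm [151.2   0.8 271.4] F along,left,z [ 0.2 -0.3 -0.1] Tz -0.035 w 0.00018783238287875488
-0.02 31 [-0.0113  0.0022  0.1354] zmax 0.1459
-0.01 123 [-0.006   0.0036  0.1389] zmax 0.1511
0.0 29 [0.0033 0.0095 0.1406] zmax 0.1512
0.01 15 [0.0149 0.0041 0.1474] zmax 0.1496
0.02 24 [0.0246 0.0064 0.1438] zmax 0.1493
0.03 25 [0.0352 0.0063 0.1426] zmax 0.1499
0.04 22 [0.0452 0.0069 0.1431] zmax 0.1497
0.05 24 [0.0553 0.0071 0.1424] zmax 0.1497
0.06 22 [0.0654 0.0074 0.1425] zmax 0.1495
0.07 7 [0.0729 0.0076 0.1412] zmax 0.148
```

View pics/s3c.png

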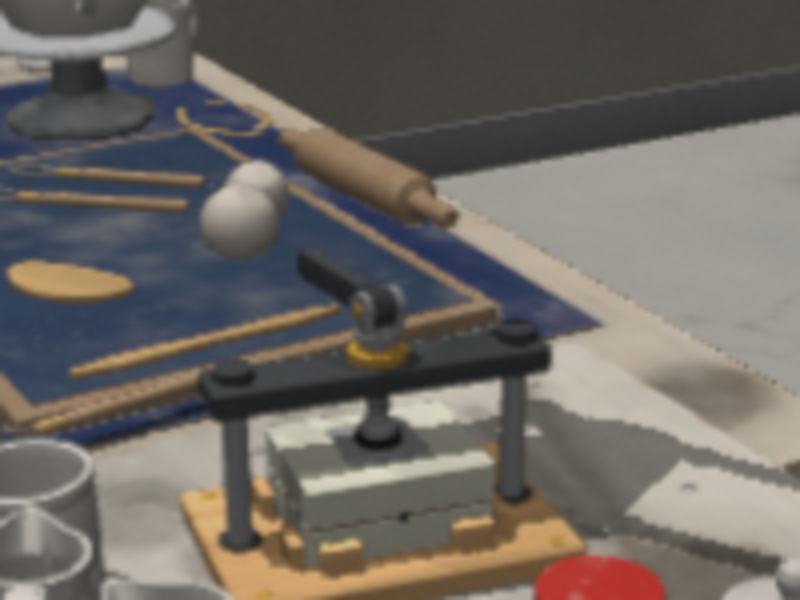

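The lever lies flat, level at z ≈ 0.149 along its whole length (crop (300,262)–(375,300)). The mould is intact and the gripper is clear.

```bash
python3 -c "
from bench import *
print(sign_off())"
```

```text
the job is handed in; nothing more can be done
None
```

I screwed the bolt down to about 0.58 rad past first bite (about 0.16 N m above free running, so inside the snug range), folded the lever flat, let go of it and handed the job in at about 18 s; the last picture shows the mould intact, and the arm went nowhere near the jar or the stamp.

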